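Draw a split mould shut with its over-centre latch

TASK

Close the two-part metal mould with the draw latch on its top: hook the loop's crossbar into the groove of the keeper on the sliding half, feeling for it gently, then swing the lever over and press it down past centre until it snaps fully home and the seam is shut. Do not force the latch, and leave the things around it where they stand.

Things in the scene. Friction and masses are not known exactly. Their poses are not given: they have to be found in the camera images.
- mould: Aluminium mould in two halves on a wooden board (215 x 98 x 14 mm), fixed to the worktop. Origin: centre of the board's underside. x axis along the latch from lever to keeper, y across, z up; the frames of latch_pivot, keeper_mid and keeper_land are parallel to it. The halves' flat tops are 68 mm above the worktop; fixed half at -x, sliding half at +x, seam at x = 0.
- half (a joint): Gap of the sliding half in m: 0 = seam shut; grows as it slides to +x (at most 0.012). Slides with about 10 N of friction; the latch pulls it shut.
- latch_pivot (a point): Centre of the lever's hinge pin (along y), fixed at x = -30 mm, y = 0, z = 84 mm in the mould's frame.
- lever (a joint): Lever angle in rad: 0 = shut, fully home on its stop, lying flat towards the mould's -x; 1.57 = upright; more leans towards the keeper (at most 2.3). Stays where left. Below 0.12 it is over centre and, with the loop hooked, snaps to 0 by itself. Steel plate 19 mm wide, 5 mm thick, reaching 68 mm from its pin.
- lever_pad (a point): On the lever's face that is pushed (its top when shut), 50 mm from the pin, by the red thumb plate; z axis = outward normal. Shutting the hooked lever takes about 4 to 14 N here, depending on the keeper's setting. It must not be pressed with more than 30 N.
- loop_pin (a point): Centre of the loop's hinge pin (along y), carried by the lever 22 mm from the lever's pin: at lever angle 0 it lies 21.5 mm to -x of latch_pivot and 4.7 mm below, at 1.57 rad 4.7 mm to -x and 21.5 mm above. Pulling the loop to +x tilts the lever towards the keeper and so gives the loop more reach.
- loop_bar (a point): Centre of the loop's steel crossbar, 5 mm thick, 38 mm long along y, 71 mm from loop_pin. Side wires at y = +-19 mm carry it; they are sprung and stretch when drawn with over 20 N (then 2 N per mm, at most 21 mm). Let go, the loop drops under its weight; at the start its bar rests on the keeper's tongue. Axes: x away from loop_pin, y along the bar.
- barrel (a point): Centre of the red barrel grip on a 9 mm wide stem on the middle of the crossbar: 12 mm in diameter, 16 mm long along y, centre 28 mm from the bar's along the loop's own z axis (up when the loop lies level). Pinched on its two ends (along y, 16 mm) the loop can turn in the fingers.
- keeper_mid (a point): Point on the sliding half's top, 34 mm to +x of the seam edge of that half, below the centre of the keeper's groove at its middle setting. The steel keeper, 22 mm wide, may be screwed up to 8 mm either way along x from this; that is NOT reported and must be felt or seen. The held loop must not be forced on the keeper with over 20 N.
- keeper_land (a point): Point 26 mm above keeper_mid, giving the profile. In mm along x from the groove's true centre, heights above keeper_mid: nose -16 to -4, 34 high, overhanging the groove 4 (a flat tongue runs on to -31); mouth 6.8 wide, floor 19 high; land +2.8 to +27, 26 high. Bar centre 21.5 high in the groove, 28.5 on the land. A bar moved low over the land towards the lever meets the nose, then can be lowered in.
- bean_tin: Green bean tin, 57 mm wide, 72 mm high, standing just behind the mould; bystander. Origin under its centre.
- table_mug: Mug, terracotta and white, 105 mm high, left of the mould; bystander. Origin under its centre.
- can_opener: White can opener, 168 mm long, lying on the left; bystander. Origin under its centre.
- tape_roll: Beige tape roll, 92 mm wide, 48 mm high, on the left; bystander. Origin under its centre.
- egg_timer: Grey and white egg timer, 63 mm wide, 60 mm high, on the left; bystander. Origin under its centre.

How it is judged:
On the way, in this order (a step that is already met when the one before it is completed fails the run):
1. the crossbar lies down in the keeper's groove while the lever is still up (x of loop_bar in the frame of keeper_mid between -0.0145 and 0.0105 m and z of loop_bar in the frame of keeper_mid below 0.025 m and value of joint lever above 0.9 rad), for 0.2 s.
2. the lever is snapped home with the bar in the groove and the seam shut (x of loop_bar in the frame of keeper_mid between -0.0145 and 0.0105 m and z of loop_bar in the frame of keeper_mid below 0.025 m and value of joint lever below 0.05 rad and value of joint half below 0.0015 m), for 0.2 s.
At the end, for the whole second after the job is handed in: The crossbar is in the keeper's groove (14.5 mm before to 10.5 mm behind keeper_mid along x and its centre lower than 25 mm above it), the lever is at rest within 0.05 rad of fully shut and the seam is shut to within 1.5 mm (all of step 2 and velocity of joint lever below 0.05 rad/s); the robot touches nothing.
It fails at once if the loop is pressed or pulled on the keeper with more than 20 N while the fingers hold it (contact force between loop and half above 20 N and contact force between loop and the fingers above 1 N).
It fails at once if the lever is pressed with more than 30 N (contact force between loop and the fingers below 1 N and (contact force between lever and the fingers above 30 N or contact force between lever and the arm above 30 N)).
It fails at once if a bystander is moved more than 30 mm (distance of any of bean_tin, table_mug, can_opener, tape_roll, egg_timer from where it was at the start of the episode above 0.03 m).
It also fails if it takes over 64 s, if anything falls off the work surface, if the arm or the gripper's body presses on something with over 40 N, if the wrist force passes 120 N, or if a joint passes its speed limit or range.

ROBOT

A 6-joint arm with a two-finger parallel gripper is mounted at the origin on a cart in front of the work surface, level with it; the furniture and walls round the work are solid. World frame = base frame: x ahead of the robot, y to its left, z up, the work surface at z = 0. Lengths are in m, angles in rad, forces in N, time in s.
With the tool pointing down it reaches from about 0.275 to 0.75 m from the base axis. Payload 10.2 kg.
Tool frame: the origin (TCP) lies on the centre line of the jaws, within the pads' length; the fingertips stand 14 mm ahead of it and the grasp point (between the pads) lies 5 mm behind it; z points along the fingers, y is the line along which they close (so a half turn about z gives the same grasp; the last joint's range is limited). The gripper opens to 85 mm and grips with 20 to 120 N. Pads are 22 mm wide; open, the fingers measure 114 mm over their backs; the gripper's body (76 mm by 85 mm) begins 54 mm behind the grasp point. The pads swing forward as they close: fully open they stand 13 mm farther back than shut.
Start: joints at [0.881, 0.313, 1.498, -0, 1.331, -0.223], TCP at [0.236, 0.469, 0.245] pointing down, gripper open.
Joint ranges: [-2.94, 2.94], [-0.97, 2.17], [0.19, 2.56], [-1.23, 4.37], [0.02, 3.11], [-2.88, 2.88]. Speed limits (rad/s): [2.39, 2.39, 3.01, 3.14, 3.14, 3.14].

INTERFACE

Orientations are given as a 3x3 rotation matrix whose columns are the frame's x, y, z axes.
In Python, from workcell import r, vision gives the robot as it stands.
- The arm moves only by the tool apply_moves, never from a script. Its argument "rows" is a list that holds one entry, the list of rows, each a list of 6 numbers: the shift along the tool's x, y, z in m, then the turn, a rotation vector about the tool's x, y, z in degrees. In form: [[[x, y, z, ax, ay, az], ...]]. A call has 1 to 12 rows; each row is the pose to reach, as a shift and turn from the pose commanded when the call began, along the tool's axes at that moment; what a row does not reach only later rows make up. A row lasts 1/10 s, in which the tool goes at most 50 mm and 8.59 degrees, less where a joint would pass 70% of its speed; a pose out of reach is approached as far as the arm can. A call with a gripper value outside its range is refused whole. "fingers" is the closure, from 0 (fully open) to 1 (shut), set as the call begins (left out, the last holds). The fingers move at their own pace and stop on an object; "squeeze" is the grip in N (left out, the last holds). Time passes only in rows, so rows that repeat a pose let the fingers close. It gives the time, the measured TCP pose, the force, the opening and the grip force at its end, in the units of the state.
- r.sense(): the state, without advancing time (a new reading comes with each control period).
- vision.grab_frame(name): name is "side" or "top"; returns a dict with "color" (420x560x3 uint8, red, green, blue), "mtx" (3x3 intrinsics, pixels), "T" (4x4, takes a point from camera to world coordinates). Camera axes: x right, y up, looking along -z (the intrinsics and any distortion apply to the point x, -y, -z); pixel columns grow to the right and rows downward; lengths in m; the calibration is good to about 2 mm. A picture is of the moment at which its call begins. There is no depth.
- r.finish_job(): hands the job in; it is judged then, once.
The state is a dict: "t": time; "joints": joint angles; "dq": joint speeds; "joint_torque": joint torques, N m; "position": TCP position; "ee_rot": TCP orientation; "wrist_force": force on the tool from outside, world axes, zero at the start; "torque": the same for the moment, N m; "opening": finger opening in m; "grip_force": force on a finger pad.
Only numpy, scipy, OpenCV 4.12 (cv2) and the standard library are available. Lean on these libraries where they do the work, as an engineer would, in place of code of your own. Each camera call takes 0.05 s, during which the arm holds its last target. There are 200 camera calls.

## Working session

There is one attempt and no reset: what is moved stays moved. The work goes in short steps, Python scripts to look and compute and a tool call to move; the robot and the scene stay as the last step left them, time stands still between calls to the robot, and variables do not carry over. Pictures are saved under pics/ and viewed, at most 10 in all, crops included, and the job is handed in when it is done.

Besides the shell and the picture viewer there is one more tool, called after "Emit:" in YAML: its name, and indented under it one key for each argument. apply_moves: Moves the arm, as the interface text tells. Its arguments: {"type":"object","properties":{"rows":{"type":"array","items":{"type":"array","items":{"type":"array","items":{"type":"number"}}}},"fingers":{"type":"number"},"squeeze":{"type":"number"}},"required":["rows"]}

```bash
mkdir -p pics; ls
python3 - <<'E'
from workcell import r, vision
import cv2
for n in("side","top"):
    f=vision.grab_frame(n); cv2.imwrite(f"pics/{n}0.png",f["color"][:,:,::-1]); print(n,f["mtx"].tolist(),f["T"].round(4).tolist(),[k for k in f])
s=r.sense(); print(s)
E
```

```text
pics
side [[502.25566297355493, 0.0, 277.55020979417554], [0.0, 502.25566297355493, 215.65935077646265], [0.0, 0.0, 1.0]] [[-0.999, 0.0004, 0.0449, 0.6378], [0.0406, -0.4178, 0.9076, 1.3196], [0.0191, 0.9085, 0.4174, 0.7369], [0.0, 0.0, 0.0, 1.0]] ['color', 'mtx', 'T']
top [[545.1738242285397, 0.0, 289.60473553478585], [0.0, 545.1738242285397, 205.98609307288012], [0.0, 0.0, 1.0]] [[0.3441, 0.8239, -0.4504, -0.1473], [-0.9388, 0.3087, -0.1526, -0.276], [0.0133, 0.4754, 0.8797, 1.4465], [0.0, 0.0, 0.0, 1.0]] ['color', 'mtx', 'T']
{'t': 0.1, 'joints': array([ 8.80636868e-01,  3.13394887e-01,  1.49837673e+00, -6.71561495e-07,
        1.33099794e+00, -2.23402671e-01]), 'dq': array([ 2.59442207e-05, -6.98310719e-04, -3.93160540e-03,  2.63338784e-04,
       -1.93532312e-03,  1.58102153e-03]), 'joint_torque': array([ 3.84844607e-03, -4.12906516e+01, -2.60138744e+01, -1.12254154e-04,
        3.13583674e-03, -1.14447707e-05]), 'position': array([0.23611516, 0.46866251, 0.24478598]), 'ee_rot': array([[-8.93032378e-01,  4.49991791e-01, -7.48786131e-04],
       [ 4.49992339e-01,  8.93031954e-01, -9.07979947e-04],
       [ 2.60106419e-04, -1.14780351e-03, -9.99999307e-01]]), 'wrist_force': array([ 0.97147279, -0.79844716,  0.06097251]), 'torque': array([0.02864874, 0.01923876, 0.04206279]), 'grip_force': 0.0, 'opening': 0.08527102045720038}
```

View pics/side0.png

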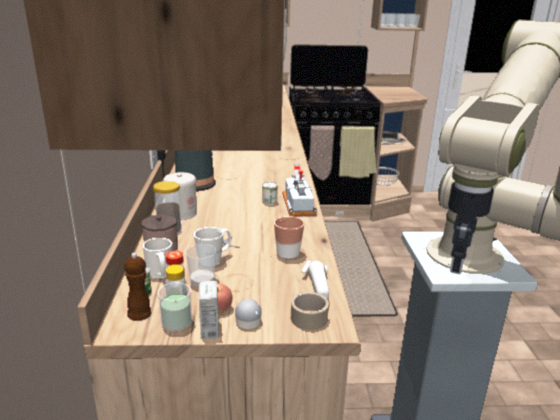

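View pics/top0.png

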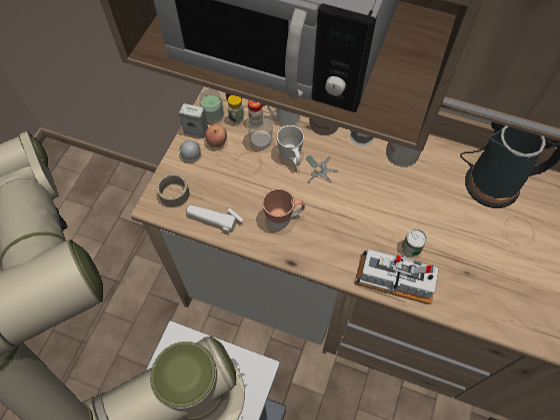

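The side view shows the mould at about (300,195) and the top view shows it at about (398,275), with the bean tin behind it at (414,242). Next I enlarge both.

```bash
cat > h.py <<'E'
import numpy as np, cv2
from workcell import r, vision
def ray(f,u,v):
    K=f["mtx"];d=np.array([(u-K[0,2])/K[0,0],-(v-K[1,2])/K[1,1],-1.]);T=f["T"]
    return T[:3,3],T[:3,:3]@d
def onz(f,u,v,z):
    o,d=ray(f,u,v);return o+d*(z-o[2])/d[2]
def proj(f,p):
    T=f["T"];c=T[:3,:3].T@(np.array(p)-T[:3,3]);K=f["mtx"]
    return np.array([K[0,0]*c[0]/-c[2]+K[0,2],-K[1,1]*c[1]/-c[2]+K[1,2]])
def tri(f,a,g,b):
    A=[];B=[]
    for c,p in((f,a),(g,b)):
        o,d=ray(c,*p);d/=np.linalg.norm(d);P=np.eye(3)-np.outer(d,d);A.append(P);B.append(P@o)
    x=np.linalg.lstsq(np.vstack(A),np.hstack(B),rcond=None)[0]
    return x,[np.linalg.norm(P@x-b) for P,b in zip(A,B)]
E
python3 - <<'E'
from h import *
a=cv2.imread("pics/top0.png")[225:310,345:450]; b=cv2.imread("pics/side0.png")[155:225,255:335]
a=cv2.resize(a,None,fx=7.4,fy=7.0,interpolation=2)[:,:777]
cv2.imwrite("pics/topc.png",cv2.resize(cv2.imread("pics/top0.png")[225:310,345:450],None,fx=7,fy=7,interpolation=cv2.INTER_CUBIC)); cv2.imwrite("pics/sidec.png",cv2.resize(b,None,fx=8,fy=8,interpolation=cv2.INTER_CUBIC))
E
```

```text
(no output)
```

View pics/topc.png

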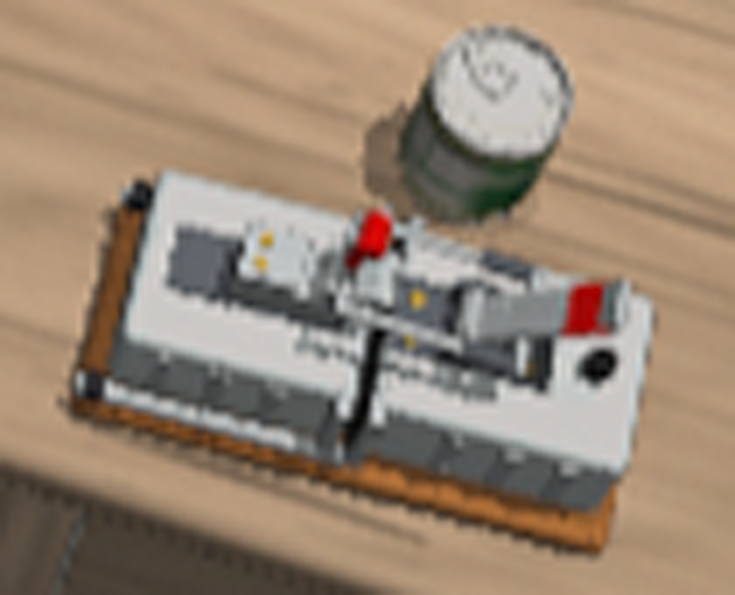

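View pics/sidec.png

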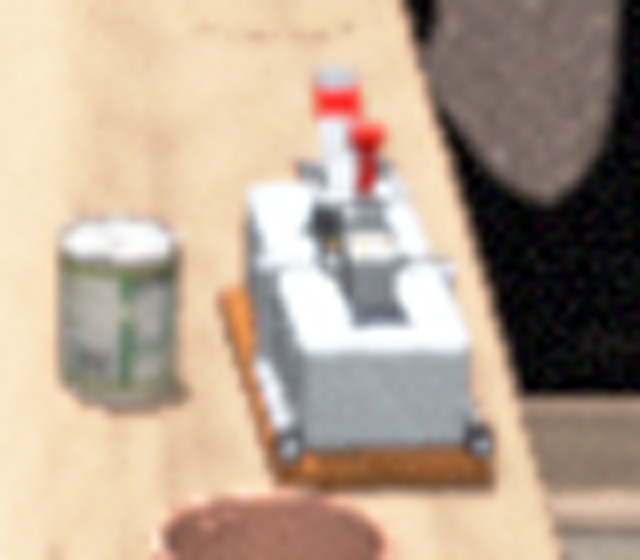

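The top crop shows the keeper and sliding half on the left, the seam at about (370,380), and the lever raised with its red plate at (590,308). The barrel is at (375,235). The side crop shows the barrel at (367,138), the thumb plate at (338,100), and the top-face end corners at (300,352) and (468,350).

Run:
```python
from h import *
F={n:vision.grab_frame(n) for n in("top","side")}
t=lambda x,y:(345+x/7-.43,225+y/7-.43); s=lambda x,y:(255+x/8-.44,155+y/8-.44)
for n,p in dict(farL=(162,173),nearL=(127,340),farR=(653,300),nearR=(622,472)).items(): print(n,onz(F["top"],*t(*p),.068).round(4))
for n,p in dict(bNL=(72,402),bNR=(603,552)).items(): print(n,onz(F["top"],*t(*p),.0).round(4),onz(F["top"],*t(*p),.014).round(4))
for n,p in dict(nl=(298,354),nr=(470,350),fl=(250,190)).items(): print("side",n,onz(F["side"],*s(*p),.068).round(4))
print("tin",onz(F["top"],*t(503,92),.072),onz(F["side"],*s(118,238),.072))
# red masks
for n in F:
    h=cv2.cvtColor(F[n]["color"],cv2.COLOR_RGB2HSV); m=(((h[...,0]<8)|(h[...,0]>172))&(h[...,1]>150)&(h[...,2]>90)).astype(np.uint8)
    R={"top":(345,225,450,310),"side":(255,155,335,200)}[n]; mm=np.zeros_like(m); mm[R[1]:R[3],R[0]:R[2]]=m[R[1]:R[3],R[0]:R[2]]
    k,l,st,c=cv2.connectedComponentsWithStats(mm)
    for i in range(1,k): print(n,c[i].round(1),st[i])
```

```text
farL [ 0.5065 -0.2856  0.068 ]
nearL [ 0.4342 -0.2926  0.068 ]
farR [ 0.5216 -0.4798  0.068 ]
nearR [ 0.4486 -0.4843  0.068 ]
bNL [ 0.4297 -0.2802  0.    ] [ 0.4241 -0.2802  0.014 ]
bNR [ 0.4429 -0.495   0.    ] [ 0.4372 -0.4929  0.014 ]
side nl [ 0.5111 -0.2738  0.068 ]
side nr [ 0.4362 -0.2787  0.068 ]
side fl [ 0.5206 -0.4754  0.068 ]
tin [ 0.5860633  -0.40327874  0.072     ] [ 0.5854569  -0.40119506  0.072     ]
top [398.2 257.9] [396 255   5   6  22]
top [428.  268.8] [426 265   5   8  32]
side [297.  167.5] [295 167   5   2  10]
side [300.5 173.2] [299 171   4   7  17]
```

Run:
```python
from h import *
F={n:vision.grab_frame(n) for n in("top","side")}
print("barrel",tri(F["top"],(398.2,257.9),F["side"],(300.4,171.8)))
print("plate",tri(F["top"],(428,268.8),F["side"],(296.8,167)))
ang=np.deg2rad(94); X=np.array([np.cos(ang),np.sin(ang),0]);Y=np.array([-X[1],X[0],0]);Z=np.array([0,0,1.])
O=np.array([.483,-.3855,0])
# predicted barrel: keeper etc in mould frame
for n,p in {"barrel":tri(F["top"],(398.2,257.9),F["side"],(300.4,171.8))[0],"plate":tri(F["top"],(428,268.8),F["side"],(296.8,167))[0]}.items(): print(n,[(p-O)@X,(p-O)@Y,p[2]])
f=F["top"]
for n,q in dict(pivot=(-.03,0,.084),seam=(0,.036,.068),kmid_gap12=(.046,0,.068),tip=(-.0978,0,.1)).items(): 
    u=proj(f,O+X*q[0]+Y*q[1]+Z*q[2]); print(n,u,((u-[345,225]+.43)*7).round())
```

```text
barrel (array([ 0.4776918 , -0.36632241,  0.13433076]), [np.float64(0.0015293152917525467), np.float64(0.001529315291752118)])
plate (array([ 0.4824128 , -0.44845369,  0.1228587 ]), [np.float64(0.00021972100182949416), np.float64(0.00021972100182965568)])
barrel [np.float64(0.019501154576421202), np.float64(0.003957504191715181), np.float64(0.1343307632206308)]
plate [np.float64(-0.06275937517142571), np.float64(0.004977192181145346), np.float64(0.12285869509578237)]
pivot [412.80654912 269.25695435] [478. 313.]
seam [398.16977547 280.55422427] [375. 392.]
kmid_gap12 [384.00583629 264.07240348] [276. 277.]
tip [439.45081156 273.78437505] [664. 345.]
```

Run:
```python
from h import *
F={n:vision.grab_frame(n) for n in("top","side")}
ang=np.deg2rad(94); X=np.array([np.cos(ang),np.sin(ang),0]);Y=np.array([-X[1],X[0],0])
O=np.array([.4785,-.386,0])
t=lambda x,y:(345+x/7-.43,225+y/7-.43); s=lambda x,y:(255+x/8-.44,155+y/8-.44)
for n,p in dict(dkL=(170,262),whL=(243,250),screw=(263,250),whR=(312,255),barL=(337,290),barR=(395,298),gapL=(352,400),gapR=(382,400),halfend=(145,257)).items():
    for z in(.068,.094,.102):
        q=onz(F["top"],*t(*p),z)-O; print(n,z,(1e3*np.array([q@X,q@Y])).round(1))
for n,p in dict(top=(370,228),bot=(375,258),dkbot=(380,322),screws=(370,240),end=(383,352)).items():
    for z in(.068,.094,.102):
        q=onz(F["side"],*s(*p),z)-O; print("S",n,z,(1e3*np.array([q@X,q@Y])).round(1))
a=cv2.resize(F["top"]["color"][244:285,362:412,::-1],None,fx=16,fy=14.6,interpolation=cv2.INTER_LANCZOS4)
cv2.imwrite("pics/k.png",a)
```

```text
dkL 0.068 [87.1  1.2]
dkL 0.094 [88.4 12.8]
dkL 0.102 [88.8 16.4]
whL 0.068 [ 60.8 -11.8]
whL 0.094 [62.6  0. ]
whL 0.102 [63.1  3.7]
screw 0.068 [ 53.3 -14. ]
screw 0.094 [55.2 -2.1]
screw 0.102 [55.8  1.5]
whR 0.068 [ 34.5 -17.4]
whR 0.094 [36.7 -5.4]
whR 0.102 [37.4 -1.8]
barL 0.068 [22.3 -5.7]
barL 0.094 [24.8  6. ]
barL 0.102 [25.5  9.6]
barR 0.068 [-0.  -8.8]
barR 0.094 [2.9 3. ]
barR 0.102 [3.8 6.6]
gapL 0.068 [ 8.1 37.2]
gapL 0.094 [10.9 48.2]
gapL 0.102 [11.7 51.5]
gapR 0.068 [-2.9 34. ]
gapR 0.094 [ 0. 45.]
gapR 0.102 [ 0.9 48.4]
halfend 0.068 [97.   1.9]
halfend 0.094 [98.  13.5]
halfend 0.102 [98.4 17.1]
S top 0.068 [-38.6  13.8]
S top 0.094 [28.6  2.5]
S top 0.102 [49.3 -1. ]
S bot 0.068 [-0.6 10.3]
S bot 0.094 [65.1 -0.9]
S bot 0.102 [85.4 -4.4]
S dkbot 0.068 [75.9  0.6]
S dkbot 0.094 [138.6 -10.2]
S dkbot 0.102 [157.9 -13.5]
S screws 0.068 [-23.3  11.4]
S screws 0.094 [43.3  0.2]
S screws 0.102 [63.8 -3.3]
S end 0.068 [109.8  -3.3]
S end 0.094 [171.2 -14. ]
S end 0.102 [190.1 -17.3]
```

View pics/k.png

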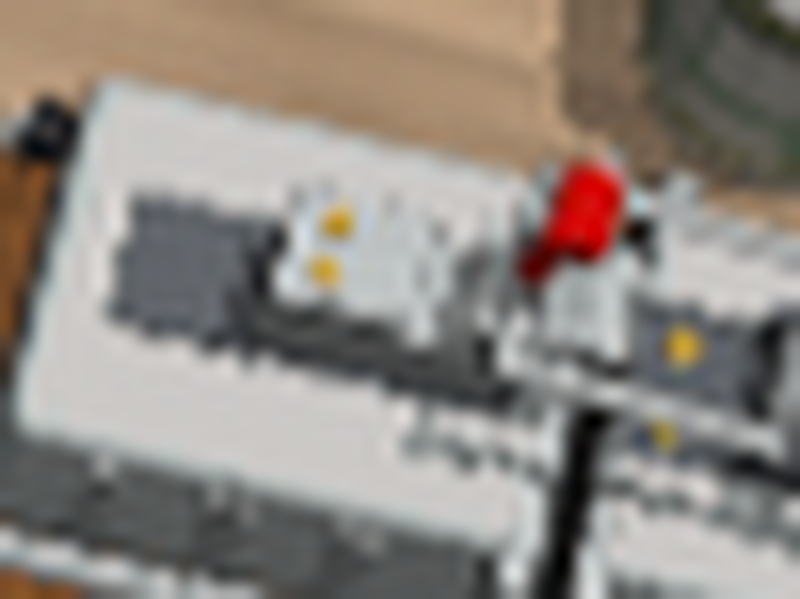

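The land is the white block with the yellow screws, so the groove sits about 13 mm to +x of the bar's present place. Next I move above the barrel.

```bash
cat >> h.py <<'E'
from scipy.spatial.transform import Rotation as Ro
ang=np.deg2rad(94); X=np.array([np.cos(ang),np.sin(ang),0]);Y=np.array([-X[1],X[0],0]);O=np.array([.4785,-.386,0])
RT=np.column_stack([X,-Y,[0,0,-1.]])
def go(p,R=RT):
    s=r.sense();Q=s["ee_rot"]
    print("shift mm",(Q.T@(np.array(p)-s["position"])*1e3).round(1),"turn",np.rad2deg(Ro.from_matrix(Q.T@R).as_rotvec()).round(2))
E
python3 -c "
from h import *
go([.4777,-.3663,.20])"
```

```text
shift mm [-591.4 -637.1   45.3] turn [-1.000e-02  0.000e+00  5.926e+01]
```

Emit:
apply_moves:
  rows:
    - [[-0.591, -0.637, 0.045, 0, 0, 59.3], [-0.591, -0.637, 0.045, 0, 0, 59.3], [-0.591, -0.637, 0.045, 0, 0, 59.3], [-0.591, -0.637, 0.045, 0, 0, 59.3], [-0.591, -0.637, 0.045, 0, 0, 59.3], [-0.591, -0.637, 0.045, 0, 0, 59.3], [-0.591, -0.637, 0.045, 0, 0, 59.3], [-0.591, -0.637, 0.045, 0, 0, 59.3], [-0.591, -0.637, 0.045, 0, 0, 59.3], [-0.591, -0.637, 0.045, 0, 0, 59.3], [-0.591, -0.637, 0.045, 0, 0, 59.3], [-0.591, -0.637, 0.045, 0, 0, 59.3]]
  fingers: 0.4
  squeeze: 25

```text
t: 1.6
position: [0.4027, -0.1091, 0.2144]
ee_rot: [[-0.068, 0.998, 0.001], [0.998, 0.068, -0.0], [-0.0, 0.001, -1.0]]
wrist_force: [0.4, 1.3, 0.2]
opening: 0.0513
grip_force: 0.0
```

```bash
python3 -c "
from h import *
print(r.sense()); go([.4777,-.3663,.20])"
```

```text
{'t': 1.6, 'joints': array([-5.47272178e-01,  1.02763409e-01,  1.84392845e+00,  1.24348702e-04,
        1.19415508e+00, -6.15648197e-01]), 'dq': array([-0.90306849,  0.57898651, -0.56286905,  0.0023995 , -0.01988803,
       -0.89845239]), 'joint_torque': array([  4.01462495, -33.91773462, -21.33507371,  -0.19449045,
         0.1281017 ,   1.07859012]), 'position': array([ 0.40265141, -0.10913519,  0.21438315]), 'ee_rot': array([[-6.82770496e-02,  9.97666156e-01,  6.96967893e-04],
       [ 9.97666343e-01,  6.82772644e-02, -2.89293703e-04],
       [-3.36205598e-04,  6.75589288e-04, -9.99999715e-01]]), 'wrist_force': array([0.39917322, 1.27727706, 0.23821329]), 'torque': array([ 0.03557281, -0.01161703, -0.02782477]), 'grip_force': 0.0, 'opening': 0.051338458213041796}
shift mm [-261.7   57.3   14.5] turn [ 0.04  0.02 -0.08]
```

Emit:
apply_moves:
  rows:
    - [[-0.25, 0.057, 0.013, 0, 0, 0], [-0.25, 0.057, 0.013, 0, 0, 0], [-0.25, 0.057, 0.013, 0, 0, 0], [-0.25, 0.057, 0.013, 0, 0, 0], [-0.25, 0.057, 0.013, 0, 0, 0], [-0.25, 0.057, 0.013, 0, 0, 0], [-0.25, 0.057, 0.013, 0, 0, 0], [-0.25, 0.057, 0.013, 0, 0, 0], [-0.25, 0.057, 0.013, 0, 0, 0]]

```text
t: 2.5
position: [0.4767, -0.3511, 0.2018]
ee_rot: [[-0.07, 0.998, 0.0], [0.998, 0.07, -0.0], [-0.0, 0.0, -1.0]]
wrist_force: [-0.8, 0.7, 0.4]
opening: 0.051
grip_force: 0.0
```

```bash
python3 -c "
from h import *
go([.4777,-.3663,.135])
f={n:vision.grab_frame(n)['color'][:,:,::-1] for n in('top','side')}
a=cv2.resize(f['top'][215:300,355:445],(400,378),interpolation=2);b=cv2.resize(f['side'][130:215,255:345],(400,378),interpolation=2)
cv2.imwrite('pics/g1.png',np.hstack([a,b]))"
```

```text
shift mm [-15.2  -0.1  66.8] turn [0.02 0.01 0.02]
```

View pics/g1.png

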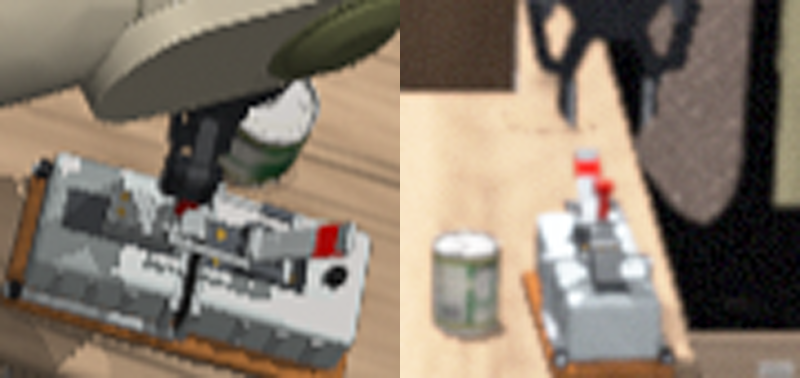

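The fingers at (568,120) and (648,115) straddle the barrel at (604,190) in the side view, so I go down.

Emit:
apply_moves:
  rows:
    - [[-0.015, 0, 0.03, 0, 0, 0], [-0.015, 0, 0.05, 0, 0, 0], [-0.015, 0, 0.066, 0, 0, 0], [-0.015, 0, 0.066, 0, 0, 0], [-0.015, 0, 0.066, 0, 0, 0]]

```text
t: 3.1
position: [0.4779, -0.367, 0.1361]
ee_rot: [[-0.069, 0.998, 0.001], [0.998, 0.069, -0.001], [-0.001, 0.0, -1.0]]
wrist_force: [-0.0, -0.1, 1.0]
opening: 0.0512
grip_force: 0.0
```

```bash
python3 -c "
from h import *
go([.4777,-.3663,.135]);print(r.sense()['wrist_force'])
f={n:vision.grab_frame(n)['color'][:,:,::-1] for n in('top','side')}
a=cv2.resize(f['top'][235:285,375:425],(400,400),interpolation=2);b=cv2.resize(f['side'][145:195,275:325],(400,400),interpolation=2)
cv2.imwrite('pics/g2.png',np.hstack([a,b]))"
```

```text
shift mm [ 0.8 -0.2  1.1] turn [ 0.03  0.04 -0.02]
[-0.01549675 -0.05595813  1.01829898]
```

View pics/g2.png

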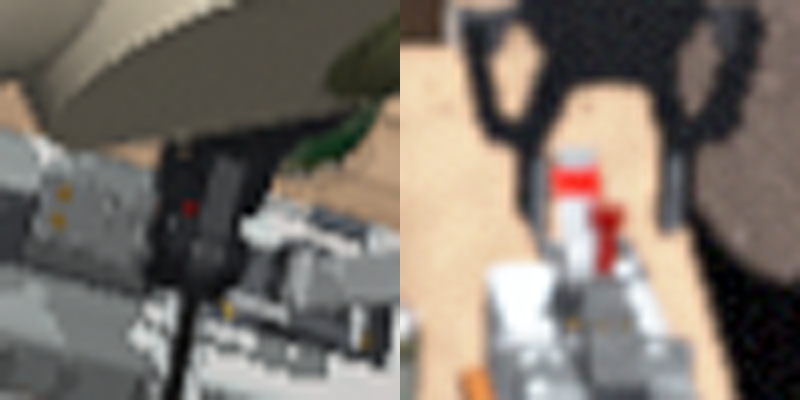

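The barrel at (607,215) is centred between the pads, so I close.

Emit:
apply_moves:
  rows:
    - [[0, 0, 0.001, 0, 0, 0], [0, 0, 0.001, 0, 0, 0], [0, 0, 0.001, 0, 0, 0], [0, 0, 0.001, 0, 0, 0], [0, 0, 0.001, 0, 0, 0], [0, 0, 0.001, 0, 0, 0], [0, 0, 0.001, 0, 0, 0], [0, 0, 0.001, 0, 0, 0]]
  fingers: 1
  squeeze: 25

```text
t: 4.0
position: [0.4774, -0.3675, 0.1345]
ee_rot: [[-0.069, 0.998, -0.0], [0.998, 0.069, -0.0], [-0.0, -0.001, -1.0]]
wrist_force: [-5.2, -0.3, 5.3]
opening: 0.0149
grip_force: 27.4
```

Emit:
apply_moves:
  rows:
    - [[0, -0.0005, -0.002, 0, 0, 0], [0, -0.001, -0.004, 0, 0, 0], [0, -0.001, -0.006, 0, 0, 0], [0, -0.001, -0.006, 0, 0, 0]]

```text
t: 4.4
position: [0.4768, -0.367, 0.1402]
ee_rot: [[-0.069, 0.998, -0.0], [0.998, 0.069, 0.001], [0.001, 0.0, -1.0]]
wrist_force: [-2.0, 0.4, -1.7]
opening: 0.0149
grip_force: 26.8
```

Emit:
apply_moves:
  rows:
    - [[0.003, 0, 0, 0, 0, 0], [0.006, 0, 0, 0, 0, 0], [0.009, 0, 0, 0, 0, 0], [0.012, 0, 0, 0, 0, 0], [0.012, 0, 0, 0, 0, 0]]

```text
t: 4.9
position: [0.476, -0.3549, 0.1407]
ee_rot: [[-0.069, 0.998, 0.0], [0.998, 0.069, -0.0], [-0.0, 0.0, -1.0]]
wrist_force: [-1.9, 0.5, 1.0]
opening: 0.0152
grip_force: 27.2
```

Emit:
apply_moves:
  rows:
    - [[0.003, 0, 0, 0, 0, 0], [0.006, 0, 0, 0, 0, 0], [0.009, 0, 0, 0, 0, 0], [0.011, 0, 0, 0, 0, 0], [0.011, 0, 0, 0, 0, 0]]

```text
t: 5.4
position: [0.4751, -0.3437, 0.1403]
ee_rot: [[-0.069, 0.998, -0.0], [0.998, 0.069, 0.001], [0.001, -0.0, -1.0]]
wrist_force: [-2.7, 1.2, 2.5]
opening: 0.0149
grip_force: 27.2
```

```bash
python3 -c "
from h import *
s=r.sense();q=s['position']-O;print(q@X,q@Y,q[2],s['wrist_force'])
f={n:vision.grab_frame(n)['color'][:,:,::-1] for n in('top','side')}
a=cv2.resize(f['top'][240:290,375:435],(400,334),interpolation=2);b=cv2.resize(f['side'][145:195,270:330],(400,334),interpolation=2)
cv2.imwrite('pics/g3.png',np.hstack([a,b]))"
```

```text
0.042457455136748076 0.0004625842172230972 0.14029775679065537 [-2.7320973   1.23386442  2.54646534]
```

View pics/g3.png

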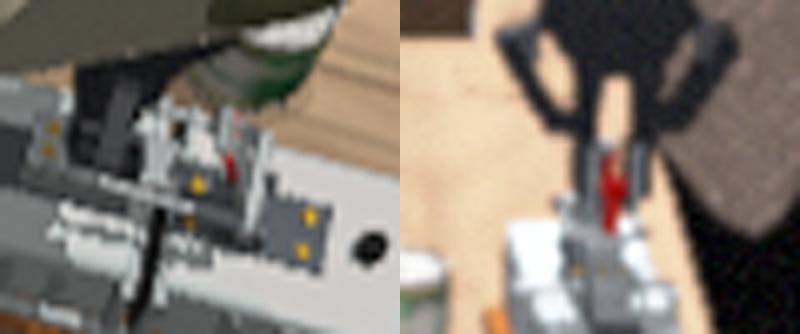

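The lever has swung upright at about (245,180) in the top view, and the loop is held over the keeper. Next I shift a little to +x and lower.

Emit:
apply_moves:
  rows:
    - [[0.002, -0.0005, 0.001, 0, 0, 0], [0.004, -0.001, 0.003, 0, 0, 0], [0.006, -0.001, 0.005, 0, 0, 0], [0.006, -0.001, 0.007, 0, 0, 0], [0.006, -0.001, 0.0085, 0, 0, 0], [0.006, -0.001, 0.0085, 0, 0, 0]]

```text
t: 6.1
position: [0.4738, -0.3381, 0.1315]
ee_rot: [[-0.069, 0.998, -0.0], [0.998, 0.069, 0.001], [0.001, -0.0, -1.0]]
wrist_force: [1.7, 2.8, 2.6]
opening: 0.0151
grip_force: 27.3
```

Emit:
apply_moves:
  rows:
    - [[0, 0, 0.001, 0, 0, 0], [0, 0, 0.002, 0, 0, 0], [0, 0, 0.002, 0, 0, 0]]

```text
t: 6.4
position: [0.4738, -0.3385, 0.1297]
ee_rot: [[-0.069, 0.998, 0.0], [0.998, 0.069, -0.0], [-0.0, 0.0, -1.0]]
wrist_force: [1.5, 2.4, 2.1]
opening: 0.015
grip_force: 27.3
```

Emit:
apply_moves:
  rows:
    - [[0, 0, 0.001, 0, 0, 0], [0, 0, 0.002, 0, 0, 0], [0, 0, 0.0025, 0, 0, 0], [0, 0, 0.0025, 0, 0, 0]]

```text
t: 6.8
position: [0.4737, -0.3385, 0.1272]
ee_rot: [[-0.069, 0.998, 0.0], [0.998, 0.069, -0.0], [-0.0, 0.0, -1.0]]
wrist_force: [2.3, 1.8, 2.1]
opening: 0.0151
grip_force: 27.3
```

Emit:
apply_moves:
  rows:
    - [[0, 0, 0.001, 0, 0, 0], [0, 0, 0.0015, 0, 0, 0], [0, 0, 0.0015, 0, 0, 0]]

```text
t: 7.1
position: [0.4737, -0.3386, 0.126]
ee_rot: [[-0.069, 0.998, 0.0], [0.998, 0.069, -0.0], [-0.0, 0.0, -1.0]]
wrist_force: [1.0, 3.2, 5.1]
opening: 0.0148
grip_force: 27.5
```

Emit:
apply_moves:
  rows:
    - [[0, 0, -0.001, 0, 0, 0], [-0.001, 0, -0.001, 0, 0, 0], [-0.002, 0, -0.001, 0, 0, 0], [-0.003, 0, -0.001, 0, 0, 0], [-0.003, 0, -0.001, 0, 0, 0]]

```text
t: 7.6
position: [0.4739, -0.3418, 0.1267]
ee_rot: [[-0.069, 0.998, 0.0], [0.998, 0.069, -0.0], [-0.0, 0.0, -1.0]]
wrist_force: [1.1, 0.3, 1.3]
opening: 0.0151
grip_force: 27.2
```

Emit:
apply_moves:
  rows:
    - [[-0.001, 0, 0, 0, 0, 0], [-0.002, 0, 0, 0, 0, 0], [-0.002, 0, 0, 0, 0, 0]]

```text
t: 7.9
position: [0.474, -0.3437, 0.1267]
ee_rot: [[-0.069, 0.998, 0.0], [0.998, 0.069, -0.0], [-0.0, 0.0, -1.0]]
wrist_force: [2.1, -0.1, 2.3]
opening: 0.0148
grip_force: 27.2
```

Emit:
apply_moves:
  rows:
    - [[-0.001, 0, 0, 0, 0, 0], [-0.002, 0, 0, 0, 0, 0], [-0.002, 0, 0, 0, 0, 0]]

```text
t: 8.2
position: [0.4742, -0.3457, 0.1268]
ee_rot: [[-0.069, 0.998, 0.0], [0.998, 0.069, -0.0], [-0.0, 0.0, -1.0]]
wrist_force: [1.9, 0.7, 1.7]
opening: 0.0154
grip_force: 27.2
```

Still free. I continue towards the nose.

Emit:
apply_moves:
  rows:
    - [[-0.001, 0, 0, 0, 0, 0], [-0.0015, 0, 0, 0, 0, 0], [-0.0015, 0, 0, 0, 0, 0]]

```text
t: 8.5
position: [0.4743, -0.3471, 0.1268]
ee_rot: [[-0.069, 0.998, 0.0], [0.998, 0.069, -0.0], [-0.0, 0.0, -1.0]]
wrist_force: [2.2, 0.0, 1.1]
opening: 0.0148
grip_force: 27.2
```

Emit:
apply_moves:
  rows:
    - [[-0.001, 0, 0, 0, 0, 0], [-0.0015, 0, 0, 0, 0, 0], [-0.0015, 0, 0, 0, 0, 0]]

```text
t: 8.8
position: [0.4744, -0.3486, 0.1268]
ee_rot: [[-0.069, 0.998, 0.0], [0.998, 0.069, -0.0], [-0.0, 0.0, -1.0]]
wrist_force: [2.7, 0.8, 1.0]
opening: 0.0153
grip_force: 27.2
```

Emit:
apply_moves:
  rows:
    - [[-0.001, 0, 0, 0, 0, 0], [-0.0015, 0, 0, 0, 0, 0], [-0.0015, 0, 0, 0, 0, 0]]

```text
t: 9.1
position: [0.4745, -0.3501, 0.1267]
ee_rot: [[-0.069, 0.998, -0.0], [0.998, 0.069, -0.0], [-0.0, -0.0, -1.0]]
wrist_force: [2.5, -0.1, 0.4]
opening: 0.0149
grip_force: 27.1
```

Emit:
apply_moves:
  rows:
    - [[-0.001, 0, 0, 0, 0, 0], [-0.0015, 0, 0, 0, 0, 0], [-0.0015, 0, 0, 0, 0, 0]]

```text
t: 9.4
position: [0.4745, -0.3512, 0.1267]
ee_rot: [[-0.069, 0.998, -0.0], [0.998, 0.069, 0.001], [0.001, -0.0, -1.0]]
wrist_force: [1.5, 4.0, 2.3]
opening: 0.0156
grip_force: 27.3
```

Emit:
apply_moves:
  rows:
    - [[-0.001, 0, 0, 0, 0, 0], [-0.0015, 0, 0, 0, 0, 0], [-0.0015, 0, 0, 0, 0, 0]]

```text
t: 9.7
position: [0.4746, -0.3517, 0.1267]
ee_rot: [[-0.069, 0.998, -0.001], [0.998, 0.069, 0.003], [0.003, -0.001, -1.0]]
wrist_force: [1.3, 8.5, 4.3]
opening: 0.0152
grip_force: 27.5
```

The bar has met the nose at y ≈ -0.351. I ease back slightly and lower.

Emit:
apply_moves:
  rows:
    - [[0.001, 0, 0, 0, 0, 0], [0.0015, 0, 0.001, 0, 0, 0], [0.0015, 0, 0.002, 0, 0, 0], [0.0015, 0, 0.003, 0, 0, 0], [0.0015, 0, 0.003, 0, 0, 0]]

```text
t: 10.2
position: [0.4746, -0.3511, 0.1238]
ee_rot: [[-0.069, 0.998, 0.0], [0.998, 0.069, 0.001], [0.001, 0.0, -1.0]]
wrist_force: [2.6, 6.5, 4.0]
opening: 0.0155
grip_force: 27.5
```

Emit:
apply_moves:
  rows:
    - [[0.001, 0, 0, 0, 0, 0], [0.001, 0, 0.001, 0, 0, 0], [0.0015, 0, 0.002, 0, 0, 0], [0.0015, 0, 0.002, 0, 0, 0]]

```text
t: 10.6
position: [0.4745, -0.3504, 0.1217]
ee_rot: [[-0.069, 0.998, 0.0], [0.998, 0.069, -0.001], [-0.001, 0.0, -1.0]]
wrist_force: [2.3, -1.4, 1.4]
opening: 0.0151
grip_force: 27.2
```

Emit:
apply_moves:
  rows:
    - [[0, 0, 0.001, 0, 0, 0], [0.0005, 0, 0.002, 0, 0, 0], [0.0005, 0, 0.002, 0, 0, 0]]

```text
t: 10.9
position: [0.4744, -0.3497, 0.1197]
ee_rot: [[-0.069, 0.998, 0.0], [0.998, 0.069, -0.001], [-0.001, 0.0, -1.0]]
wrist_force: [2.0, -1.9, 2.2]
opening: 0.0151
grip_force: 27.2
```

Emit:
apply_moves:
  rows:
    - [[0, 0, 0.001, 0, 0, 0], [0.0005, 0, 0.0015, 0, 0, 0], [0.0005, 0, 0.0015, 0, 0, 0]]

```text
t: 11.2
position: [0.4745, -0.3494, 0.1186]
ee_rot: [[-0.069, 0.998, 0.0], [0.998, 0.069, -0.001], [-0.001, 0.0, -1.0]]
wrist_force: [2.1, -3.4, 3.5]
opening: 0.0155
grip_force: 27.4
```

Emit:
apply_moves:
  rows:
    - [[-0.0005, 0, 0.0005, 0, 0, 0], [-0.0005, 0, 0.001, 0, 0, 0], [-0.0005, 0, 0.001, 0, 0, 0]]

```text
t: 11.5
position: [0.4746, -0.3494, 0.1184]
ee_rot: [[-0.069, 0.998, 0.001], [0.998, 0.069, -0.0], [-0.0, 0.0, -1.0]]
wrist_force: [-0.5, 1.0, 10.5]
opening: 0.0149
grip_force: 28.2
```

The bar is firmly on the groove floor. I relax, let go and retreat upward.

Emit:
apply_moves:
  rows:
    - [[0, 0, -0.001, 0, 0, 0], [0, 0, -0.001, 0, 0, 0]]

```text
t: 11.7
position: [0.4745, -0.3494, 0.1185]
ee_rot: [[-0.069, 0.998, 0.0], [0.998, 0.069, -0.0], [-0.0, 0.0, -1.0]]
wrist_force: [1.3, -1.3, 6.2]
opening: 0.0153
grip_force: 27.7
```

Emit:
apply_moves:
  rows:
    - [[0, 0, 0, 0, 0, 0], [0, 0, 0, 0, 0, 0], [0, 0, 0, 0, 0, 0], [0, 0, -0.03, 0, 0, 0], [0, 0, -0.07, 0, 0, 0], [0, 0, -0.09, 0, 0, 0], [0, 0, -0.09, 0, 0, 0]]
  fingers: 0.4

```text
t: 12.4
position: [0.4751, -0.35, 0.211]
ee_rot: [[-0.069, 0.998, 0.003], [0.998, 0.069, -0.003], [-0.004, 0.003, -1.0]]
wrist_force: [0.5, -0.6, -0.3]
opening: 0.0512
grip_force: 0.0
```

```bash
python3 -c "
from h import *
s=r.sense();q=s['position']-O;print(q@X,q@Y,q[2],s['wrist_force'])
F={n:vision.grab_frame(n) for n in('top','side')}
f={n:F[n]['color'][:,:,::-1] for n in F}
a=cv2.resize(f['top'][240:290,375:435],(400,334),interpolation=2);b=cv2.resize(f['side'][145:195,270:330],(400,334),interpolation=2)
cv2.imwrite('pics/g4.png',np.hstack([a,b]))
for n in F:
    h=cv2.cvtColor(F[n]['color'],cv2.COLOR_RGB2HSV); m=(((h[...,0]<8)|(h[...,0]>172))&(h[...,1]>150)&(h[...,2]>70)).astype(np.uint8)
    R={'top':(345,225,450,310),'side':(255,145,335,200)}[n]; mm=np.zeros_like(m); mm[R[1]:R[3],R[0]:R[2]]=m[R[1]:R[3],R[0]:R[2]]
    k,l,st,c=cv2.connectedComponentsWithStats(mm)
    for i in range(1,k): print(n,c[i].round(1),st[i])
"
```

```text
0.03614218064116726 0.000925067995941544 0.2110114571461517 [ 0.46999464 -0.59581706 -0.298066  ]
top [390.2 259.5] [388 256   5   8  22]
top [419.6 264.7] [419 261   3   8  11]
side [297.9 166.1] [296 165   5   3  14]
side [300.9 178.8] [300 176   3   7  13]
```

View pics/g4.png

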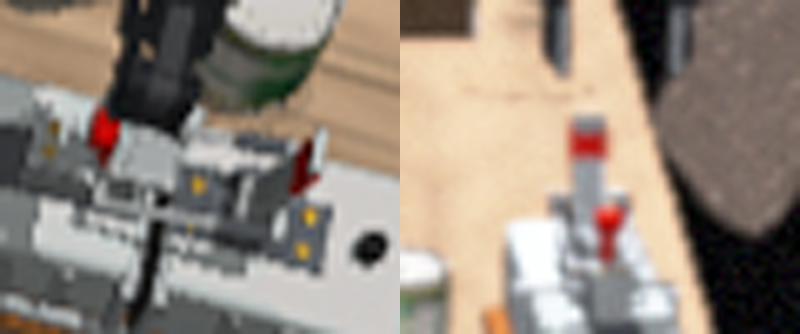

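The loop is hooked: the barrel has dropped to (105,130), in line with the keeper's groove, and the lever is nearly upright with its plate at (305,165). Next I plan the lever push.

```bash
cat >> h.py <<'E'
def lever(R=.057,h=.003,th=(1.4,1.2,1.0,.8,.6,.4,.3,.2,.12,.05)):
    for a in th:
        c=np.array([-.03,.084])+R*np.array([-np.cos(a),np.sin(a)])+h*np.array([np.sin(a),np.cos(a)])
        print(a,"TCP mould x,z mm",((c+[.011,.014])*1e3).round(1))
def tool():
    s=r.sense();q=s['position']-O;print("TCP mould mm",(1e3*np.array([q@X,q@Y,q[2]])).round(1),"F along X,Y,Z",(np.array([X,Y,[0,0,1]])@s['wrist_force']).round(1),s['t'])
E
python3 -c "
from h import *
F={n:vision.grab_frame(n) for n in('top','side')}
for a,b in(((419.6,264.7),(297.9,166.1)),((390.2,259.5),(300.9,177.5))):
    p,e=tri(F['top'],a,F['side'],b);q=p-O;print(q@X,q@Y,p[2],e)
lever();tool()"
```

```text
-0.03788378029224585 0.000665195860584128 0.13479853168457817 [np.float64(0.00041746053837206625), np.float64(0.00041746053837201974)]
0.03692843308206603 0.0006365935167612641 0.11825206107522977 [np.float64(9.214086612008549e-05), np.float64(9.214086611990306e-05)]
1.4 TCP mould x,z mm [-25.7 154.7]
1.2 TCP mould x,z mm [-36.9 152.2]
1.0 TCP mould x,z mm [-47.3 147.6]
0.8 TCP mould x,z mm [-56.6 141. ]
0.6 TCP mould x,z mm [-64.4 132.7]
0.4 TCP mould x,z mm [-70.3 123. ]
0.3 TCP mould x,z mm [-72.6 117.7]
0.2 TCP mould x,z mm [-74.3 112.3]
0.12 TCP mould x,z mm [-75.2 107.8]
0.05 TCP mould x,z mm [-75.8 103.8]
TCP mould mm [ 37.2   1.9 206.6] F along X,Y,Z [ 0.3 -0.3 -0. ] 12.6
```

Emit:
apply_moves:
  rows:
    - [[-0.025, 0.001, 0, 0, 0, 0], [-0.051, 0.001, 0, 0, 0, 0], [-0.051, 0.001, 0.02, 0, 0, 0], [-0.051, 0.001, 0.04, 0, 0, 0], [-0.051, 0.001, 0.052, 0, 0, 0], [-0.051, 0.001, 0.052, 0, 0, 0], [-0.051, 0.001, 0.052, 0, 0, 0]]
  fingers: 1

```text
t: 13.3
position: [0.4791, -0.4002, 0.1566]
ee_rot: [[-0.069, 0.998, 0.0], [0.998, 0.069, -0.0], [-0.0, 0.0, -1.0]]
wrist_force: [-0.2, -1.2, 0.1]
opening: -0.0001
grip_force: 0.0
```

Emit:
apply_moves:
  rows:
    - [[-0.003, 0, 0, 0, 0, 0], [-0.006, 0, 0, 0, 0, 0], [-0.008, 0, 0, 0, 0, 0], [-0.008, 0, 0, 0, 0, 0]]

```text
t: 13.7
position: [0.4795, -0.4086, 0.1565]
ee_rot: [[-0.069, 0.998, 0.0], [0.998, 0.069, -0.0], [-0.0, 0.0, -1.0]]
wrist_force: [-0.0, -0.2, -0.2]
opening: -0.0002
grip_force: 0.0
```

```bash
python3 -c "
from h import *
tool()"
```

```text
TCP mould mm [-22.6   0.6 156.5] F along X,Y,Z [-0.2  0.  -0.2] 13.7
```

Emit:
apply_moves:
  rows:
    - [[-0.003, 0, 0.002, 0, 0, 0], [-0.006, 0, 0.003, 0, 0, 0], [-0.009, 0, 0.0035, 0, 0, 0], [-0.012, 0, 0.004, 0, 0, 0], [-0.014, 0, 0.0045, 0, 0, 0]]

```text
t: 14.2
position: [0.4804, -0.422, 0.1513]
ee_rot: [[-0.069, 0.998, -0.001], [0.998, 0.069, 0.001], [0.002, -0.001, -1.0]]
wrist_force: [-1.1, 3.9, -2.1]
opening: 0.0002
grip_force: 1.9
```

Emit:
apply_moves:
  rows:
    - [[-0.003, 0, 0.001, 0, 0, 0], [-0.0055, 0, 0.002, 0, 0, 0], [-0.008, 0, 0.0035, 0, 0, 0], [-0.0105, 0, 0.0045, 0, 0, 0], [-0.0105, 0, 0.0045, 0, 0, 0]]

```text
t: 14.7
position: [0.4811, -0.4325, 0.1468]
ee_rot: [[-0.069, 0.998, -0.0], [0.998, 0.069, 0.001], [0.001, -0.0, -1.0]]
wrist_force: [-0.8, 5.9, -1.9]
opening: 0.0003
grip_force: 2.6
```

```bash
python3 -c "
from h import *
tool()"
```

```text
TCP mould mm [-46.6   0.6 146.8] F along X,Y,Z [ 6.   0.4 -1.9] 14.7
```

Emit:
apply_moves:
  rows:
    - [[-0.0025, 0, 0.0013, 0, 0, 0], [-0.005, 0, 0.0028, 0, 0, 0], [-0.0075, 0, 0.0045, 0, 0, 0], [-0.01, 0, 0.006, 0, 0, 0]]

```text
t: 15.1
position: [0.4818, -0.4418, 0.1406]
ee_rot: [[-0.069, 0.998, -0.001], [0.998, 0.069, 0.003], [0.003, -0.001, -1.0]]
wrist_force: [-1.9, 7.4, -0.5]
opening: -0.0001
grip_force: 3.3
```

Emit:
apply_moves:
  rows:
    - [[-0.002, 0, 0.002, 0, 0, 0], [-0.004, 0, 0.004, 0, 0, 0], [-0.006, 0, 0.006, 0, 0, 0], [-0.008, 0, 0.0083, 0, 0, 0]]

```text
t: 15.5
position: [0.4824, -0.4502, 0.1327]
ee_rot: [[-0.069, 0.998, -0.001], [0.998, 0.069, 0.002], [0.002, -0.0, -1.0]]
wrist_force: [-0.9, 6.1, 0.9]
opening: 0.0002
grip_force: 2.8
```

```bash
python3 -c "
from h import *
tool()"
```

```text
TCP mould mm [-64.3   0.6 132.7] F along X,Y,Z [6.1 0.4 0.9] 15.5
```

Forces are moderate. I continue to about 0.4 rad, then 0.2.

Emit:
apply_moves:
  rows:
    - [[-0.0015, 0, 0.0025, 0, 0, 0], [-0.003, 0, 0.005, 0, 0, 0], [-0.0045, 0, 0.0075, 0, 0, 0], [-0.006, 0, 0.01, 0, 0, 0]]

```text
t: 15.9
position: [0.4829, -0.4568, 0.1232]
ee_rot: [[-0.069, 0.998, 0.0], [0.998, 0.069, -0.0], [-0.0, 0.0, -1.0]]
wrist_force: [-0.7, 5.0, 1.7]
opening: 0.0003
grip_force: 2.0
```

Emit:
apply_moves:
  rows:
    - [[-0.001, 0, 0.002, 0, 0, 0], [-0.0015, 0, 0.004, 0, 0, 0], [-0.002, 0, 0.0055, 0, 0, 0], [-0.002, 0, 0.0055, 0, 0, 0]]

```text
t: 16.3
position: [0.4831, -0.4592, 0.1176]
ee_rot: [[-0.069, 0.998, 0.001], [0.998, 0.069, -0.001], [-0.001, 0.0, -1.0]]
wrist_force: [-0.0, 0.7, 0.5]
opening: 0.0001
grip_force: 0.5
```

Emit:
apply_moves:
  rows:
    - [[-0.0005, 0, 0.002, 0, 0, 0], [-0.001, 0, 0.004, 0, 0, 0], [-0.0015, 0, 0.0055, 0, 0, 0], [-0.0015, 0, 0.0055, 0, 0, 0]]

```text
t: 16.7
position: [0.483, -0.4603, 0.1116]
ee_rot: [[-0.069, 0.998, -0.0], [0.998, 0.069, 0.0], [0.0, -0.0, -1.0]]
wrist_force: [-0.0, -0.6, 0.2]
opening: -0.0002
grip_force: 0.1
```

```bash
python3 -c "
from h import *
tool()"
```

```text
TCP mould mm [-74.4   0.7 111.6] F along X,Y,Z [-0.6  0.1  0.2] 16.7
```

Emit:
apply_moves:
  rows:
    - [[-0.0005, 0, 0.002, 0, 0, 0], [-0.001, 0, 0.004, 0, 0, 0], [-0.001, 0, 0.0045, 0, 0, 0], [-0.001, 0, 0.0045, 0, 0, 0]]

```text
t: 17.1
position: [0.4831, -0.461, 0.1072]
ee_rot: [[-0.069, 0.998, -0.0], [0.998, 0.069, 0.0], [0.0, -0.0, -1.0]]
wrist_force: [-0.4, 0.2, -0.2]
opening: -0.0
grip_force: 0.0
```

```bash
python3 -c "
from h import *
tool()
f={n:vision.grab_frame(n)['color'][:,:,::-1] for n in('top','side')}
a=cv2.resize(f['top'][235:295,360:440],(400,300),interpolation=2);b=cv2.resize(f['side'][145:205,260:340],(400,300),interpolation=2)
cv2.imwrite('pics/g5.png',np.hstack([a,b]))"
```

```text
TCP mould mm [-75.1   0.6 107.2] F along X,Y,Z [ 0.2  0.4 -0.2] 17.1
```

View pics/g5.png

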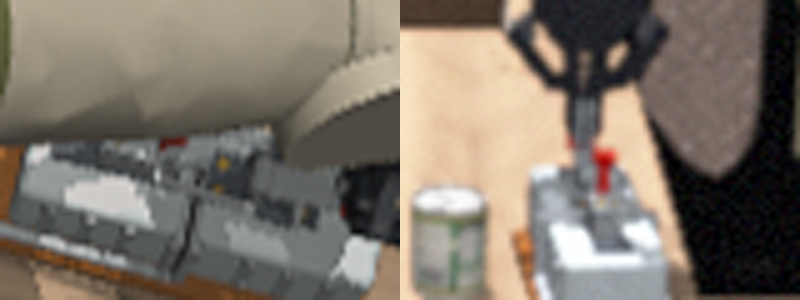

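The barrel at (172,142) has moved towards the lever and the seam looks narrower. I feel down for the lever's resting height.

Emit:
apply_moves:
  rows:
    - [[0, 0, 0.002, 0, 0, 0], [0, 0, 0.004, 0, 0, 0], [0, 0, 0.004, 0, 0, 0]]

```text
t: 17.5
position: [0.483, -0.4609, 0.103]
ee_rot: [[-0.069, 0.998, -0.0], [0.998, 0.069, 0.001], [0.001, -0.0, -1.0]]
wrist_force: [-0.1, 0.7, 0.8]
opening: 0.0001
grip_force: 0.0
```

Emit:
apply_moves:
  rows:
    - [[0, 0, 0.001, 0, 0, 0], [0, 0, 0.0015, 0, 0, 0], [0, 0, 0.0015, 0, 0, 0]]

```text
t: 17.8
position: [0.4832, -0.4611, 0.1019]
ee_rot: [[-0.069, 0.998, -0.0], [0.998, 0.069, 0.0], [0.0, -0.0, -1.0]]
wrist_force: [0.8, -0.1, 0.2]
opening: -0.0002
grip_force: 0.0
```

Emit:
apply_moves:
  rows:
    - [[0, 0, 0.001, 0, 0, 0], [0, 0, 0.0015, 0, 0, 0], [0, 0, 0.0015, 0, 0, 0]]

```text
t: 18.1
position: [0.4832, -0.4611, 0.1006]
ee_rot: [[-0.069, 0.998, 0.0], [0.998, 0.069, -0.0], [-0.0, 0.0, -1.0]]
wrist_force: [-0.5, 0.7, 1.5]
opening: 0.0002
grip_force: 0.8
```

Emit:
apply_moves:
  rows:
    - [[0, 0, 0.001, 0, 0, 0], [0, 0, 0.001, 0, 0, 0]]

```text
t: 18.3
position: [0.4833, -0.4611, 0.1006]
ee_rot: [[-0.069, 0.998, 0.0], [0.998, 0.069, -0.001], [-0.001, 0.0, -1.0]]
wrist_force: [-1.8, 3.0, 8.0]
opening: -0.0
grip_force: 3.9
```

Emit:
apply_moves:
  rows:
    - [[0, 0, 0.001, 0, 0, 0], [0, 0, 0.001, 0, 0, 0]]

```text
t: 18.5
position: [0.4833, -0.4612, 0.1005]
ee_rot: [[-0.069, 0.998, 0.001], [0.998, 0.069, -0.001], [-0.001, 0.0, -1.0]]
wrist_force: [-3.8, 4.7, 13.0]
opening: -0.0002
grip_force: 6.7
```

The lever lies on a hard stop at 2.5 mm above the pin, which is flat and shut. I retreat and verify by numbers.

Emit:
apply_moves:
  rows:
    - [[0, 0, -0.005, 0, 0, 0], [0, 0, -0.03, 0, 0, 0], [0, 0, -0.08, 0, 0, 0], [0, 0, -0.12, 0, 0, 0], [0.05, 0.0, -0.15, 0, 0, 0], [0.1, -0.0, -0.15, 0, 0, 0], [0.15, -0.0, -0.15, 0, 0, 0], [0.2, -0.0, -0.15, 0, 0, 0], [0.25, 0, -0.15, 0, 0, 0], [0.3, 0, -0.15, 0, 0, 0], [0.3, 0, -0.15, 0, 0, 0], [0.3, 0, -0.15, 0, 0, 0]]

```text
t: 19.7
position: [0.4626, -0.1609, 0.2489]
ee_rot: [[-0.071, 0.997, 0.001], [0.997, 0.071, -0.001], [-0.001, 0.001, -1.0]]
wrist_force: [-0.6, 1.0, -0.1]
opening: 0.0
grip_force: 0.0
```

```bash
python3 -c "
from h import *
tool()
F={n:vision.grab_frame(n) for n in('top','side')}
for n in F:
    h=cv2.cvtColor(F[n]['color'],cv2.COLOR_RGB2HSV); m=(((h[...,0]<8)|(h[...,0]>172))&(h[...,1]>150)&(h[...,2]>70)).astype(np.uint8)
    R={'top':(345,225,450,310),'side':(255,145,335,200)}[n]; mm=np.zeros_like(m); mm[R[1]:R[3],R[0]:R[2]]=m[R[1]:R[3],R[0]:R[2]]
    k,l,st,c=cv2.connectedComponentsWithStats(mm)
    for i in range(1,k): print(n,c[i].round(1),st[i])
old=cv2.imread('pics/top0.png')
for im in(old,F['top']['color'][:,:,::-1]): print([cv2.cvtColor(np.ascontiguousarray(im),cv2.COLOR_BGR2GRAY)[y,385:408].tolist() for y in(279,282)])
for q in((.0345,0,.102),(.023,0,.0948+.023),(-.08,0,.087)): print(proj(F['top'],O+X*q[0]+[0,0,q[2]]),proj(F['side'],O+X*q[0]+[0,0,q[2]]))
"
```

```text
TCP mould mm [2.257e+02 2.000e-01 2.489e+02] F along X,Y,Z [ 1.   0.5 -0.1] 19.7
top [395.2 260.8] [392 258   6   7  25]
top [430.7 275.4] [428 272   6   8  37]
side [300.1 177.2] [298 175   5   8  15]
[[145, 162, 174, 186, 196, 201, 202, 203, 203, 196, 199, 70, 9, 65, 188, 184, 205, 170, 178, 168, 166, 133, 113], [84, 86, 85, 86, 85, 85, 83, 60, 164, 198, 113, 29, 19, 180, 190, 189, 200, 202, 202, 201, 201, 201, 201]]
[[144, 160, 173, 186, 195, 199, 201, 201, 202, 198, 200, 197, 129, 65, 182, 180, 202, 203, 205, 170, 166, 168, 133], [67, 73, 83, 85, 85, 84, 82, 86, 92, 89, 193, 197, 59, 173, 189, 188, 200, 201, 202, 202, 200, 200, 199]]
[390.0893456  261.87140213] [300.46635987 181.5687575 ]
[395.42991564 260.70885182] [300.14783581 176.27611679]
[431.37254814 275.3454153 ] [295.73118495 174.51456254]
```

```bash
python3 -c "
from h import *
tool()
F={n:vision.grab_frame(n) for n in('top','side')}
g=lambda im:cv2.cvtColor(np.ascontiguousarray(im),cv2.COLOR_RGB2GRAY).astype(np.float32)
o=g(cv2.imread('pics/top0.png')[:,:,::-1]);n=g(F['top']['color'])
print('px per 10mm X',(proj(F['top'],O+X*.07+[0,0,.068])-proj(F['top'],O+X*.06+[0,0,.068])))
for nm,(x0,y0,x1,y1) in dict(screws=(376,254,388,268),dk=(364,250,380,270),leftend=(355,248,366,276),fixed=(420,285,440,300),nearface=(360,274,385,288)).items():
    t=cv2.resize(o[y0:y1,x0:x1],None,fx=8,fy=8,interpolation=2);w=cv2.resize(n[y0-4:y1+4,x0-5:x1+7],None,fx=8,fy=8,interpolation=2)
    m=cv2.matchTemplate(w,t,cv2.TM_CCOEFF_NORMED);_,v,_,l=cv2.minMaxLoc(m);print(nm,v,(l[0]/8-5,l[1]/8-4))
for z in(.068,.05):
  for yy in(.0365,):
    print(z,[proj(F['top'],O+X*x+Y*yy+[0,0,z]).round(1) for x in(-.001,0,.005,.011)])
for y in range(274,296,2): print(y,o[y,388:404].astype(int).tolist(),n[y,388:404].astype(int).tolist())
"
```

```text
TCP mould mm [2.238e+02 2.000e-01 2.485e+02] F along X,Y,Z [-1.7  0.4  0.2] 19.8
px per 10mm X [-3.59603168 -0.96598434]
screws 0.9663817286491394 (1.375, 0.375)
dk 0.9372011423110962 (1.375, 0.375)
leftend 0.8508539199829102 (0.75, 0.0)
fixed 0.9997367262840271 (0.0, 0.0)
nearface 0.9729377031326294 (0.625, 0.125)
0.068 [array([398.3, 282.4]), array([397.9, 282.3]), array([396.1, 281.8]), array([393.9, 281.2])]
0.05 [array([397. , 284.7]), array([396.6, 284.6]), array([394.8, 284.1]), array([392.6, 283.5])]
274 [141, 144, 128, 162, 165, 165, 204, 204, 204, 72, 10, 64, 110, 98, 86, 124] [177, 167, 112, 160, 131, 164, 168, 167, 208, 171, 109, 86, 126, 150, 163, 163]
276 [203, 205, 179, 167, 203, 171, 163, 112, 125, 42, 21, 100, 153, 170, 184, 192] [200, 201, 202, 204, 205, 169, 167, 169, 107, 94, 38, 93, 147, 166, 182, 186]
278 [203, 203, 201, 201, 201, 201, 200, 204, 84, 17, 33, 153, 167, 171, 115, 125] [201, 201, 201, 200, 200, 200, 201, 203, 193, 175, 58, 180, 196, 168, 164, 166]
280 [133, 151, 157, 178, 190, 183, 191, 197, 65, 17, 73, 180, 181, 201, 203, 203] [132, 150, 158, 177, 
[... 363 characters left out ...]
6, 82, 68, 64, 73, 76, 34, 13, 37, 70, 66, 76, 86, 88, 88, 88] [75, 81, 85, 86, 64, 70, 77, 51, 37, 68, 66, 76, 85, 87, 88, 88]
288 [123, 126, 71, 70, 74, 110, 37, 45, 70, 82, 84, 87, 86, 87, 85, 87] [130, 122, 115, 81, 68, 74, 49, 48, 70, 81, 83, 87, 86, 86, 86, 86]
290 [77, 86, 85, 79, 90, 125, 70, 70, 72, 65, 64, 71, 76, 78, 80, 84] [73, 86, 89, 88, 82, 96, 66, 71, 71, 66, 63, 71, 75, 78, 80, 82]
292 [64, 76, 60, 64, 77, 87, 103, 93, 105, 120, 122, 104, 103, 105, 75, 64] [63, 75, 66, 70, 74, 81, 101, 92, 103, 120, 121, 104, 102, 105, 75, 64]
294 [149, 124, 124, 124, 73, 59, 60, 57, 70, 79, 90, 98, 110, 118, 122, 102] [148, 123, 123, 125, 75, 57, 60, 57, 71, 81, 89, 97, 110, 118, 121, 102]
```

The sliding half has moved about 4 mm and the loop is stretched, which should mean the seam is shut. A thin dark line remains at the seam, so I check it with a gentle push on the sliding half's end.

Emit:
apply_moves:
  rows:
    - [[-0.05, 0, 0, 0, 0, 0], [-0.1, 0, 0, 0, 0, 0], [-0.1, 0, 0.05, 0, 0, 0], [-0.1, 0, 0.1, 0, 0, 0], [-0.1, 0, 0.15, 0, 0, 0], [-0.1, 0, 0.19, 0, 0, 0], [-0.1, 0, 0.19, 0, 0, 0], [-0.1, 0, 0.19, 0, 0, 0], [-0.107, 0, 0.19, 0, 0, 0], [-0.112, 0, 0.19, 0, 0, 0], [-0.112, 0, 0.19, 0, 0, 0]]

```text
t: 21.0
position: [0.4708, -0.275, 0.0599]
ee_rot: [[-0.068, 0.998, 0.002], [0.998, 0.068, -0.002], [-0.002, 0.002, -1.0]]
wrist_force: [-0.3, 0.2, -0.8]
opening: -0.0002
grip_force: 0.0
```

```bash
python3 -c "
from h import *
tool()"
```

```text
TCP mould mm [111.3  -0.   59.9] F along X,Y,Z [ 0.2  0.3 -0.8] 21.0
```

Emit:
apply_moves:
  rows:
    - [[-0.002, 0, 0, 0, 0, 0], [-0.004, 0, 0, 0, 0, 0], [-0.005, 0, 0, 0, 0, 0], [-0.005, 0, 0, 0, 0, 0]]

```text
t: 21.4
position: [0.4706, -0.2786, 0.0585]
ee_rot: [[-0.069, 0.998, -0.0], [0.998, 0.069, 0.0], [0.0, -0.0, -1.0]]
wrist_force: [0.5, 0.2, -0.9]
opening: 0.0001
grip_force: 0.0
```

Emit:
apply_moves:
  rows:
    - [[-0.001, 0, 0, 0, 0, 0], [-0.0015, 0, 0, 0, 0, 0], [-0.0015, 0, 0, 0, 0, 0]]

```text
t: 21.7
position: [0.4706, -0.2796, 0.0584]
ee_rot: [[-0.069, 0.998, -0.0], [0.998, 0.069, 0.001], [0.001, -0.0, -1.0]]
wrist_force: [0.1, 3.9, 2.2]
opening: -0.0
grip_force: 2.0
```

Emit:
apply_moves:
  rows:
    - [[-0.001, 0, 0, 0, 0, 0], [-0.0015, 0, 0, 0, 0, 0], [-0.0015, 0, 0, 0, 0, 0]]

```text
t: 22.0
position: [0.4706, -0.2796, 0.0584]
ee_rot: [[-0.069, 0.998, -0.001], [0.998, 0.069, 0.004], [0.004, -0.001, -1.0]]
wrist_force: [-0.6, 12.6, 6.2]
opening: -0.0
grip_force: 6.1
```

Emit:
apply_moves:
  rows:
    - [[-0.001, 0, 0, 0, 0, 0], [-0.0015, 0, 0, 0, 0, 0], [-0.0015, 0, 0, 0, 0, 0]]

```text
t: 22.3
position: [0.4706, -0.2797, 0.0584]
ee_rot: [[-0.069, 0.998, -0.002], [0.998, 0.069, 0.007], [0.007, -0.002, -1.0]]
wrist_force: [-1.4, 19.4, 10.6]
opening: -0.0002
grip_force: 10.0
```

Emit:
apply_moves:
  rows:
    - [[0.02, 0, 0, 0, 0, 0], [0.05, 0, 0, 0, 0, 0], [0.05, 0, -0.05, 0, 0, 0], [0.05, 0, -0.1, 0, 0, 0], [0.05, 0, -0.15, 0, 0, 0], [0.05, 0, -0.19, 0, 0, 0], [0.05, 0, -0.19, 0, 0, 0], [0.05, 0, -0.19, 0, 0, 0], [0.05, 0, -0.19, 0, 0, 0]]

```text
t: 23.2
position: [0.467, -0.233, 0.2469]
ee_rot: [[-0.069, 0.998, -0.002], [0.998, 0.069, 0.001], [0.002, -0.002, -1.0]]
wrist_force: [0.0, 0.6, -0.5]
opening: -0.0
grip_force: 0.0
```

The half did not yield at 19 N, so it sits on its stop and the seam is shut. The arm is clear, and I hand in.

```bash
python3 -c "
from workcell import r
print(r.finish_job())"
```

```text
the job is handed in; nothing more can be done
None
```

The mould is latched and the job handed in at about 23 s; the judge returned no verdict. The crossbar went into the keeper's groove, the lever lies on its stop, the sliding half held under a 19 N push so I take the seam as shut, and the arm was clear of everything.

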